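# Feel for worn gears and reject the loose worm drive

### The job

Three worm drives stand in the jig for inspection. One of them has worn gears: find it by nudging the upright ball levers from side to side with a fingertip and feeling the play; a few millimetres at the ball is sound, about a centimetre is worn. Push lightly (never over 20 N) and do not pinch the ball. Then draw the worn drive straight out of its bay towards the open side and set it down, without dropping it, flat on its flange inside the shallow card tray. Leave the sound ones seated in the jig and disturb nothing else.

Things in the scene. Friction and masses are not known exactly. Their poses are not given: they have to be found in the camera images.
- jig: Inspection jig screwed to the bench: aluminium plate 112 x 350 x 10 mm with four raised rails that form three bays in a row, one worm drive in each. Origin: under the plate, at the middle bay; bay middles at y = +108, 0, -108 mm. Own x points to the closed back of the bays, so they open towards -x (the robot's side); y along the row; z up. Rail tops 23 mm above the bench. A tall drawer cabinet stands close behind.
- jig_bay (a point): Middle of the middle bay's floor, 10 mm above the bench; axes as the jig's. A bay guides a drive's flange with 0.5 mm free at each side, stops it at the back, and steel lips overlap it over the back 38 mm of its length, 0.8 mm above it. So a seated drive cannot be lifted: draw it straight out along -x by 55 mm or more, then lift. Only friction (2 to 5 N) keeps it in.
- tray: Shallow yellow card tray for rejects, to the right of the jig, fixed, 190 (own x) x 137 (own y) x 28 mm high, walls and floor 2 mm. Origin: under its middle.
- glue_mid (a point): Bystander: upright plastic glue bottle, 30 mm across, 100 mm tall, loose. Point at its mid height.
- screwdriver_mid (a point): Bystander: loose screwdriver, 190 mm long, 22 mm thick, lying. Point at the middle of its length, 11 mm up.
- matches_mid (a point): Bystander: loose matchbox 35 x 52 x 14 mm, lying. Point at its middle.
- drive_p: One of three worm drives that look alike; which is worn, and which bay each stands in, is not told. Grey casting, cover off, about 0.7 kg. Origin: middle of the underside of its flange (90 x 84 x 8 mm thick), 10 mm above the bench when seated. Axes then as the jig's: x to the back, y along the row, z up. Top of all (lever ball) 78 mm above the underside.
- drive_p_mid (a point): Grip point of drive_p: above the middle of its flange, 24 mm above the underside. The housing on the flange is 77 (x, from -35 to +42) x 50 (y) mm and reaches 40 mm above the underside. To carry the drive, grip the housing across its 50 mm (along y) with the fingertips 18 mm or more above the underside, clear of the rails.
- drive_p_lever: Ball lever of drive_p: upright 7 mm rod with a black ball, in front of the housing, with the brass worm wheel on its shaft. Origin on the shaft, which runs along x, 25 mm above the underside. The worm locks the wheel, so the lever swings sideways (along y) only within the play of the gears: next to no resistance, then a hard stop each way.
- drive_p_ball (a point): Centre of drive_p's lever ball, 16 mm in diameter, 70 mm above the underside, 45 mm above the shaft; at x -43, y -7 mm from the drive's middle when upright. Free swing along y, stop to stop: 1 to 2 mm if sound, 9 mm if worn; under push the whole drive also shifts 1 to 2 mm in its bay. At first all stand upright; once rocked, a worn lever stays leaning to one side.
- drive_q: One of three worm drives that look alike; which is worn, and which bay each stands in, is not told. Grey casting, cover off, about 0.7 kg. Origin: middle of the underside of its flange (90 x 84 x 8 mm thick), 10 mm above the bench when seated. Axes then as the jig's: x to the back, y along the row, z up. Top of all (lever ball) 78 mm above the underside.
- drive_q_mid (a point): Grip point of drive_q: above the middle of its flange, 24 mm above the underside. The housing on the flange is 77 (x, from -35 to +42) x 50 (y) mm and reaches 40 mm above the underside. To carry the drive, grip the housing across its 50 mm (along y) with the fingertips 18 mm or more above the underside, clear of the rails.
- drive_q_lever: Ball lever of drive_q: upright 7 mm rod with a black ball, in front of the housing, with the brass worm wheel on its shaft. Origin on the shaft, which runs along x, 25 mm above the underside. The worm locks the wheel, so the lever swings sideways (along y) only within the play of the gears: next to no resistance, then a hard stop each way.
- drive_q_ball (a point): Centre of drive_q's lever ball, 16 mm in diameter, 70 mm above the underside, 45 mm above the shaft; at x -43, y -7 mm from the drive's middle when upright. Free swing along y, stop to stop: 1 to 2 mm if sound, 9 mm if worn; under push the whole drive also shifts 1 to 2 mm in its bay. At first all stand upright; once rocked, a worn lever stays leaning to one side.
- drive_r: One of three worm drives that look alike; which is worn, and which bay each stands in, is not told. Grey casting, cover off, about 0.7 kg. Origin: middle of the underside of its flange (90 x 84 x 8 mm thick), 10 mm above the bench when seated. Axes then as the jig's: x to the back, y along the row, z up. Top of all (lever ball) 78 mm above the underside.
- drive_r_mid (a point): Grip point of drive_r: above the middle of its flange, 24 mm above the underside. The housing on the flange is 77 (x, from -35 to +42) x 50 (y) mm and reaches 40 mm above the underside. To carry the drive, grip the housing across its 50 mm (along y) with the fingertips 18 mm or more above the underside, clear of the rails.
- drive_r_lever: Ball lever of drive_r: upright 7 mm rod with a black ball, in front of the housing, with the brass worm wheel on its shaft. Origin on the shaft, which runs along x, 25 mm above the underside. The worm locks the wheel, so the lever swings sideways (along y) only within the play of the gears: next to no resistance, then a hard stop each way.
- drive_r_ball (a point): Centre of drive_r's lever ball, 16 mm in diameter, 70 mm above the underside, 45 mm above the shaft; at x -43, y -7 mm from the drive's middle when upright. Free swing along y, stop to stop: 1 to 2 mm if sound, 9 mm if worn; under push the whole drive also shifts 1 to 2 mm in its bay. At first all stand upright; once rocked, a worn lever stays leaning to one side.

How it is judged:
By the outcome, as a careful person would: the job done as asked, in the order asked, and still so for the second after the job is handed in, with the robot touching nothing.
It also fails if it takes over 61 s, if anything falls off the work surface, if the arm or the gripper's body presses on something with over 40 N, if the wrist force passes 120 N, or if a joint passes its speed limit or range.

### The arm

A 6-joint arm with a two-finger parallel gripper is mounted at the origin on a cart in front of the work surface, level with it; the furniture and walls round the work are solid. World frame = base frame: x ahead of the robot, y to its left, z up, the work surface at z = 0. Lengths are in m, angles in degrees, forces in N, time in s.
With the tool pointing down it reaches from about 0.375 to 0.75 m from the base axis. Payload 9 kg.
Tool frame: the origin (TCP) lies where the fingers leave the gripper's body, on its centre line; the fingertips stand 73 mm ahead of it and the grasp point (between the pads) lies 54 mm ahead of it (robot.tip_reach is the distance from the TCP to the fingertips, in m); z points along the fingers, y is the direction in which the jaws open and shut (so a half turn about z gives the same grasp; the last joint's range is limited). The gripper opens to 85 mm and grips with 20 to 120 N. Pads are 22 mm wide; open, the fingers measure 114 mm over their backs; the gripper's body (76 mm by 85 mm) begins 54 mm behind the grasp point. The pads swing forward as they close: fully open they stand 13 mm farther back than shut.
Start: joints at [-79.681, 5.964, 5.575, 89.605, 0, 77.527], TCP at [0.232, -0.553, 0.304] pointing down, gripper open.
Joint ranges: [-171.21, 171.21], [-48.23, 106.86], [-62.78, 66.21], [-105.2, 120.99], [-86.42, 89.51], [-180, 180]. Speed limits (degrees/s): [127.2, 127.2, 147.25, 180, 180, 180].

### API

Orientations are given as [roll, pitch, yaw] about the fixed x, y, z axes, in that order (R = Rz(yaw) Ry(pitch) Rx(roll)).
In Python, from plant import robot gives the robot as it stands. Calls block until the motion is done:
- robot.move_pose(position, orientation): joint-space move of the TCP to a pose.
- robot.line_to(position, vel=0.15, rotation=None, guard=None): straight line of the TCP; rotation=None keeps the orientation; vel is the mean speed in m/s. With guard (N) it stops when the force on the tool has changed by that much, and returns True; else False.
- robot.goto_joints(angles): joint-space move.
- robot.set_gripper(opening): finger opening in m; the grip force is fixed at half the most; returns when the fingers have stopped.
- robot.pause(seconds).
- robot.ik(position, orientation): joint angles nearest the present ones, or None.
- robot.observe(): the state.
- robot.grab_frame(name): name is "scene" or "top" or "wrist"; returns the picture (480x640x3 uint8, blue, green, red); there is no depth.
- robot.get_calibration(name): a dict with "vertical_fov" (degrees; the focal length in pixels is half the picture's height over the tangent of half this angle, whatever the lens; pixels are square), "cx", "cy" (the principal point, pixels), "rvec" (rotation vector, rad) and "tvec" (3), from world to camera coordinates, as OpenCV has them. Camera axes: x right, y down, z forward; pixel columns grow to the right and rows downward; lengths in m; the calibration is good to about 2 mm. The wrist camera is an equidistant fisheye: a pixel r from the principal point sees the ray r / f radians off the axis. A picture is of the moment at which its call begins: read the wrist's pose just before it. get_calibration takes no time and is no camera call; for the wrist camera it gives the pose at the moment of the call.
A pose or a line that the arm cannot do raises robot.IKError and nothing moves.
- robot.job_done(): hands the job in, once; it reports no verdict.
The state is a dict: "time": time; "q": joint angles; "qvel": joint speeds; "joint_torque": joint torques, N m; "tool_pos": TCP position; "tcp_rot": TCP orientation; "ft_force": force on the tool from outside, world axes, zero at the start; "torque": the same for the moment, N m; "gripper_width": finger opening in m.
Only numpy, scipy, OpenCV 4.12 (cv2) and the standard library are available. Lean on these libraries where they do the work, as an engineer would, in place of code of your own. Each camera call takes 0.05 s, during which the arm holds its last target.

## Working session

There is one attempt and no reset: what is moved stays moved. The work goes in short steps, each a Python script; the robot and the scene stay as the last script left them, time stands still between calls to the robot, and variables do not carry over. Pictures are saved under pics/ and viewed, and the job is handed in when it is done.

```bash
ls; mkdir -p pics; python3 - <<'E'
from plant import robot
import cv2
for n in("scene","top","wrist"):
    c=robot.get_calibration(n); print(n,c)
    cv2.imwrite(f"pics/{n}0.png",robot.grab_frame(n))
print(robot.observe())
E
```

```text
pics
scene {'vertical_fov': 51.55001562219239, 'cx': 318.66077166944956, 'cy': 233.8465331774159, 'rvec': array([ 1.91810104, -0.81377437,  0.47710265]), 'tvec': array([-0.44578935,  0.25477923,  1.01871879])}
top {'vertical_fov': 55.89962020545686, 'cx': 316.2832707293385, 'cy': 238.77959774254944, 'rvec': array([ 2.11910414, -2.11665766,  0.20322344]), 'tvec': array([-0.02919455,  0.56396855,  1.00283822])}
wrist {'vertical_fov': 65.70646984690485, 'cx': 322.2619973355659, 'cy': 239.18826073969845, 'rvec': array([-2.3798641 ,  1.5807437 ,  0.26358587]), 'tvec': array([-0.5993098 , -0.04116004,  0.38188751])}
{'time': 0.15, 'q': array([-7.96816751e+01,  5.99180681e+00,  5.53874695e+00,  8.96026367e+01,
        1.12239960e-03,  7.75293353e+01]), 'qvel': array([-0.01495942, -0.06148908,  0.21200453,  0.12820168,  0.00768429,
        0.04681555]), 'joint_torque': array([ 4.02277044e-03, -5.57358563e+01,  5.04006100e+01,  1.25870053e-02,
       -2.75838311e-04, -2.42584960e-06]), 'tool_pos': array([ 0.23241216, -0.55298544,  0.30330415]), 'tcp_rot': array([-1.79945860e+02, -1.31230218e-02,  2.27889829e+01]), 'ft_force': array([-0.17309551,  0.5063772 ,  0.10281971]), 'torque': array([0.04137072, 0.04168117, 0.01077829]), 'gripper_width': 0.08563617386760645}
```

View pics/scene0.png

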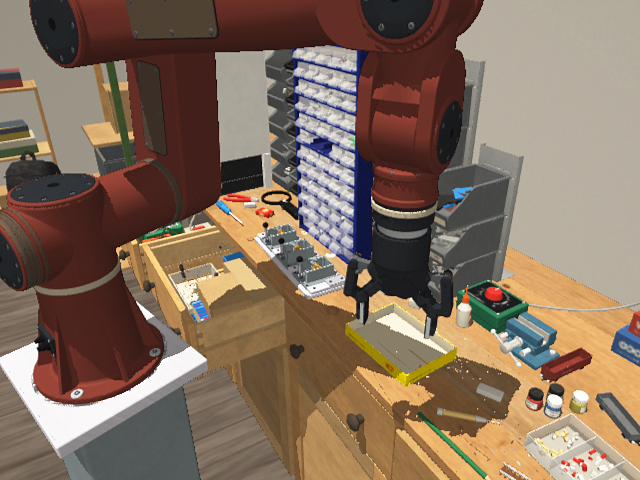

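View pics/top0.png

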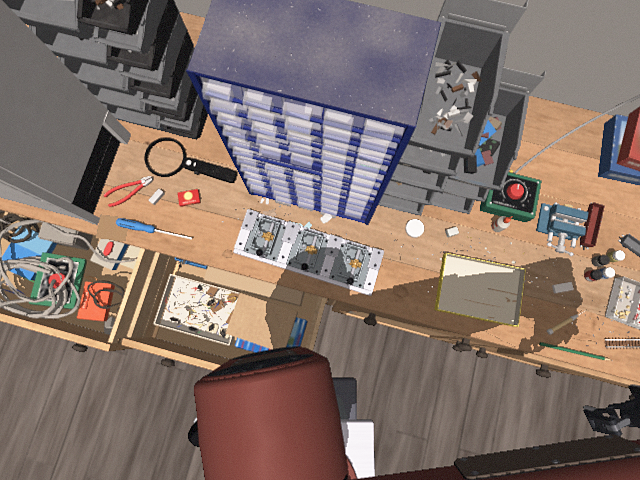

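View pics/wrist0.png

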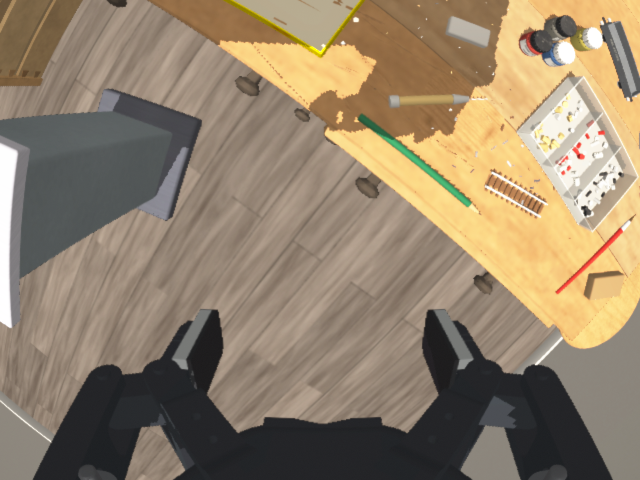

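The scene view shows the jig in front of the cabinet and the tray to its right. The top view shows the jig between about (235,207) and (384,293), the tray between (437,252) and (523,326), the glue at (502,222), the screwdriver at (155,228) and the matches at (189,197). I'll zoom in next.

```bash
python3 - <<'E'
import cv2
a=cv2.imread("pics/top0.png")
cv2.imwrite("pics/top0j.png",cv2.resize(a[195:305,225:395],None,fx=4.6,fy=4.6,interpolation=cv2.INTER_CUBIC))
cv2.imwrite("pics/top0t.png",cv2.resize(a[205:340,390:550],None,fx=4.4,fy=4.4,interpolation=cv2.INTER_CUBIC))
E
```

```text
(no output)
```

View pics/top0j.png

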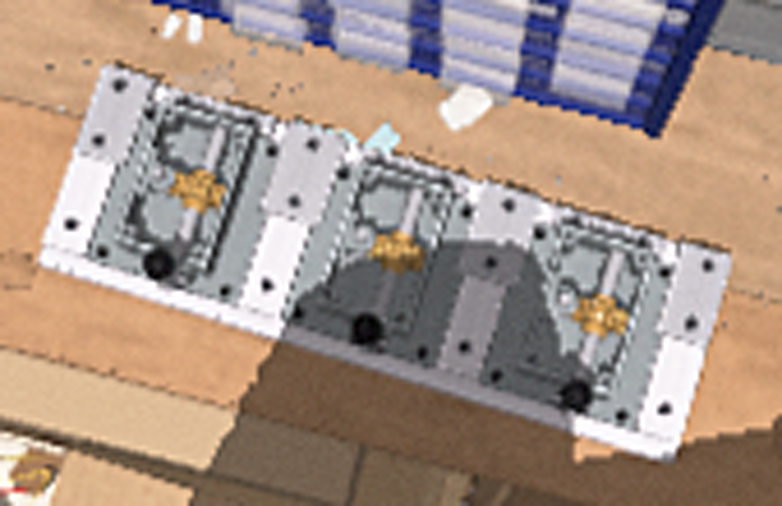

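View pics/top0t.png

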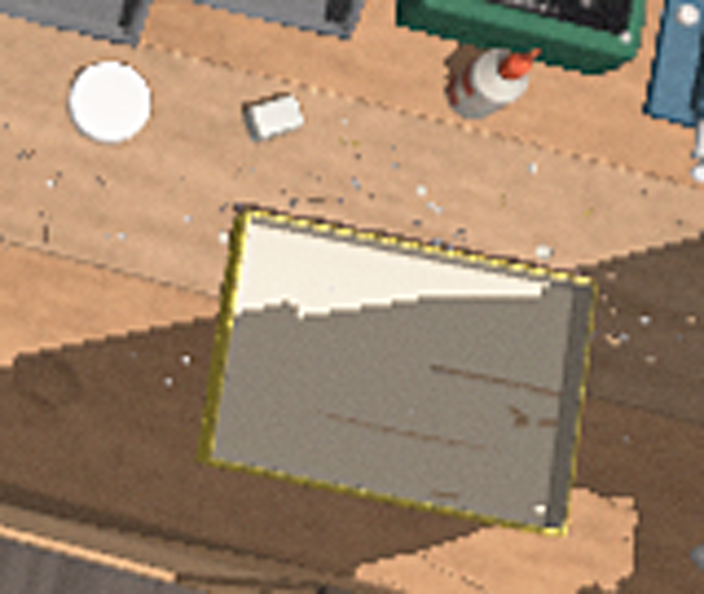

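```bash
cat > h.py <<'E'
import numpy as np, cv2
def cast(cal,uv,z,fish=False,H=480):
    f=H/2/np.tan(np.radians(cal["vertical_fov"])/2)
    R=cv2.Rodrigues(cal["rvec"])[0]; C=-R.T@cal["tvec"]
    out=[]
    for u,v in uv:
        x,y=(u-cal["cx"])/f,(v-cal["cy"])/f
        if fish:
            r=np.hypot(x,y); d=np.array([x/r*np.sin(r),y/r*np.sin(r),np.cos(r)]) if r>0 else np.array([0,0,1.])
        else: d=np.array([x,y,1])
        w=R.T@d; out.append(C+w*(z-C[2])/w[2])
    return np.array(out)
E
python3 - <<'E'
from plant import robot
from h import *
np.set_printoptions(precision=4,suppress=True)
c=robot.get_calibration("top")
j=lambda l:[(225+u/4.6,195+v/4.6) for u,v in l]
b=cast(c,j([(159,263),(367,328),(577,395)]),.08); print("balls",b)
d=b[0]-b[2]; print(np.linalg.norm(d), np.degrees(np.arctan2(d[1],d[0]))-90)
k=cast(c,j([(108,68),(730,252)]),.01);print("back corners z.01",k); d=k[0]-k[1];print(np.linalg.norm(d),np.degrees(np.arctan2(d[1],d[0]))-90)
print(cast(c,j([(45,250),(680,440)]),.01))
t=lambda l:[(390+u/4.4,205+v/4.4) for u,v in l]
print("tray",cast(c,t([(241,210),(595,283),(564,532),(206,461)]),.028))
print("glue base",cast(c,t([(475,105)]),.0))
E
```

```text
balls [[ 0.528   0.1001  0.08  ]
 [ 0.4958 -0.0028  0.08  ]
 [ 0.463  -0.1053  0.08  ]]
0.21537550518928658 -17.552634213266927
back corners z.01 [[ 0.6458  0.1393  0.01  ]
 [ 0.5458 -0.1921  0.01  ]]
0.34614648552968397 -16.791036179361754
[[ 0.5465  0.1696  0.01  ]
 [ 0.4469 -0.1634  0.01  ]]
tray [[ 0.5357 -0.3347  0.028 ]
 [ 0.4961 -0.5226  0.028 ]
 [ 0.3647 -0.4949  0.028 ]
 [ 0.4013 -0.309   0.028 ]]
glue base [[ 0.6002 -0.4771  0.    ]]
```

```bash
python3 - <<'E'
from plant import robot
from h import *
np.set_printoptions(precision=4,suppress=True)
from scipy.spatial.transform import Rotation as Ro
o=robot.observe(); c=robot.get_calibration("wrist")
R=cv2.Rodrigues(c["rvec"])[0];C=-R.T@c["tvec"]
T=Ro.from_euler('xyz',o["tcp_rot"],degrees=True).as_matrix()
print("cam in tool",T.T@(C-o["tool_pos"]),"\naxis",T.T@R.T[:,2], robot.tip_reach)
for y in(-17.4,162.6):
  for p in([.463,-.105,.137],[.528,.1,.137],[.539,-.009,.09],[.45,-.41,.06],[.45,-.1,.25]):
    print(y,p,robot.ik(p,[180,0,y]))
E
```

```text
cam in tool [ 0.0843 -0.0001 -0.0707] 
axis [-0.3228 -0.0001  0.9465] 0.0726
-17.4 [0.463, -0.105, 0.137] [-28.6193 -14.2855 -31.1944  73.0911   0.     168.7807]
-17.4 [0.528, 0.1, 0.137] [  -3.231    -2.7398  -20.7162   72.0236    0.     -165.831 ]
-17.4 [0.539, -0.009, 0.09] [ -14.8675   -0.1615  -23.248    66.9134    0.     -177.4675]
-17.4 [0.45, -0.41, 0.06] [-54.6287  13.3774 -12.0045  64.6182   0.     142.7713]
-17.4 [0.45, -0.1, 0.25] [-28.8572 -19.0393 -23.3035  85.7357   0.     168.5428]
162.6 [0.463, -0.105, 0.137] [-28.6193 -14.2855 -31.1944  73.0911   0.     -11.2193]
162.6 [0.528, 0.1, 0.137] [ -3.231   -2.7398 -20.7162  72.0236   0.      14.169 ]
162.6 [0.539, -0.009, 0.09] [-14.8675  -0.1615 -23.248   66.9134   0.       2.5325]
162.6 [0.45, -0.41, 0.06] [-54.6287  13.3774 -12.0045  64.6182   0.     -37.2287]
162.6 [0.45, -0.1, 0.25] [-28.8572 -19.0393 -23.3035  85.7357   0.     -11.4572]
```

```bash
python3 - <<'E'
from plant import robot
from h import *
import json
np.set_printoptions(precision=4,suppress=True)
robot.move_pose([.45,-.025,.24],[180,0,162.6])
robot.set_gripper(.036)
o=robot.observe(); c=robot.get_calibration("wrist")
im=robot.grab_frame("wrist"); cv2.imwrite("pics/w1.png",im)
json.dump({k:(v.tolist() if hasattr(v,'tolist') else v) for k,v in c.items()},open("w1.json","w"))
print(o["time"],o["tool_pos"],o["tcp_rot"],o["gripper_width"],o["ft_force"])
E
```

```text
2.75 [ 0.45   -0.0251  0.24  ] [-179.9988   -0.0014  162.5941] 0.036303605189158594 [ 0.0981 -0.0773 -0.4669]
```

View pics/w1.png

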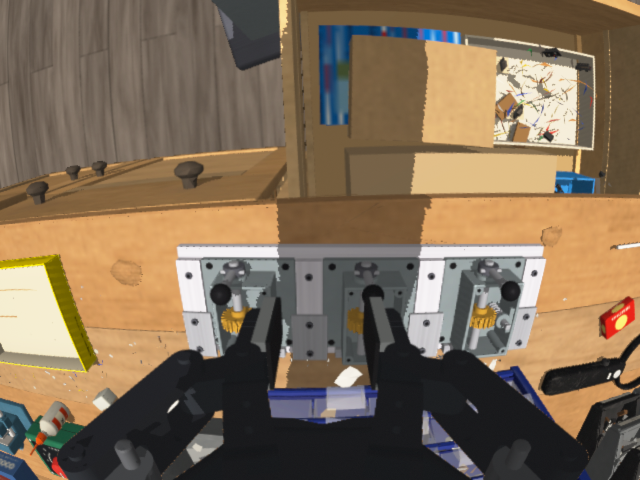

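The wrist view shows the three balls at about (221,294), (373,293) and (510,291), with the jig's front edge along row 246, so the tool is well aligned.

```bash
python3 - <<'E'
from h import *
import json
np.set_printoptions(precision=4,suppress=True)
c={k:np.array(v) for k,v in json.load(open("w1.json")).items()}
im=cv2.imread("pics/w1.png")
b=cast(c,[(221,294),(373,293),(510,291)],.08,True); print(b)
d=b[2]-b[0];print(np.linalg.norm(d),np.degrees(np.arctan2(d[1],d[0]))-90)
# jig outer plate corners
e=cast(c,[(178,246),(546,247)],.01,True);print(e);d=e[1]-e[0];print(np.linalg.norm(d),np.degrees(np.arctan2(d[1],d[0]))-90)
t=cast(c,[(60,254),(97,367)],.028,True);print("tray left edge",t)
cv2.imwrite("pics/w1z.png",cv2.resize(im[235:365,170:560],None,fx=2,fy=2,interpolation=cv2.INTER_CUBIC))
E
```

```text
[[ 0.4645 -0.1047  0.08  ]
 [ 0.4953 -0.0012  0.08  ]
 [ 0.5296  0.1013  0.08  ]]
0.21608474736671207 -17.53439858640482
[[ 0.4367 -0.1571  0.01  ]
 [ 0.5434  0.1777  0.01  ]]
0.35141470296851174 -17.68138168771823
tray left edge [[ 0.401  -0.2802  0.028 ]
 [ 0.533  -0.3157  0.028 ]]
```

View pics/w1z.png

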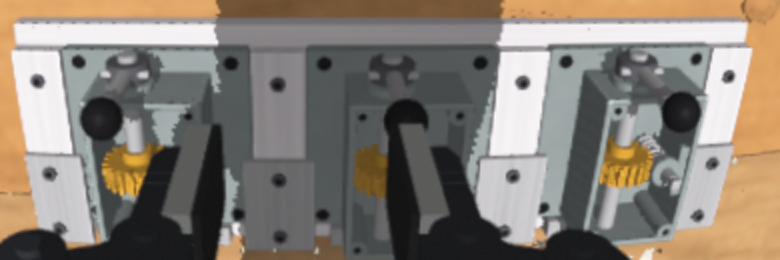

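```bash
cat >> h.py <<'E'
YAW=-17.55; a=np.radians(YAW)
JX=np.array([np.cos(a),np.sin(a),0]); JY=np.array([-np.sin(a),np.cos(a),0])
BALLS=np.array([[.4642,-.1050,.08],[.4955,-.0018,.08],[.5293,.1008,.08]])
def probe(robot,i,zt=.138,hover=.185,desc=True):
    p=BALLS[i].copy(); p[2]=hover
    robot.move_pose(p,[180,0,180+YAW])
    q=p.copy(); q[2]=zt
    f0=robot.observe()["ft_force"]
    if robot.line_to(q,vel=.12,guard=6): print("TOUCH on descent",robot.observe()["tool_pos"])
    res=[]
    for s in(1,-1,):
        hit=robot.line_to(q+JY*s*.024,vel=.025,guard=4)
        o=robot.observe(); y=(o["tool_pos"]-q)@JY*1e3
        print(i,s,hit,"y %.2f mm"%y,"F along y",round((o["ft_force"]-f0)@JY,1),"|F|",round(np.linalg.norm(o["ft_force"]-f0),1),"t",round(o["time"],2))
        res.append(y)
        if s==1: robot.line_to(q,vel=.1)
    print("span",res[0]-res[1])
    robot.line_to(q,vel=.1); robot.line_to(p,vel=.15)
    return res
E
python3 - <<'E'
from plant import robot
from h import *
probe(robot,0)
print(robot.observe()["ft_force"],robot.observe()["time"])
E
```

```text
0 1 True y 11.39 mm F along y -4.8 |F| 4.9 t 4.39
0 -1 True y -13.05 mm F along y 5.0 |F| 5.6 t 5.27
span 24.442462328912328
[ 0.7237226  -0.09737525 -0.35555861] 6.0167
```

```bash
python3 - <<'E'
from plant import robot
from h import *
probe(robot,1);probe(robot,2)
o=robot.observe();c=robot.get_calibration("wrist")
cv2.imwrite("pics/w2.png",robot.grab_frame("wrist"));cv2.imwrite("pics/top2.png",robot.grab_frame("top"));cv2.imwrite("pics/sc2.png",robot.grab_frame("scene"))
print(o["ft_force"],o["time"])
E
```

```text
1 1 True y 11.05 mm F along y -4.3 |F| 4.9 t 7.63
1 -1 True y -12.62 mm F along y 4.8 |F| 4.9 t 8.49
span 23.6691475593373
2 1 True y 15.16 mm F along y -3.5 |F| 3.9 t 10.93
2 -1 True y -16.90 mm F along y 6.0 |F| 6.4 t 11.93
span 32.066818051160276
[-0.08189472 -0.15697633 -0.43722948] 12.7083
```

View pics/w2.png

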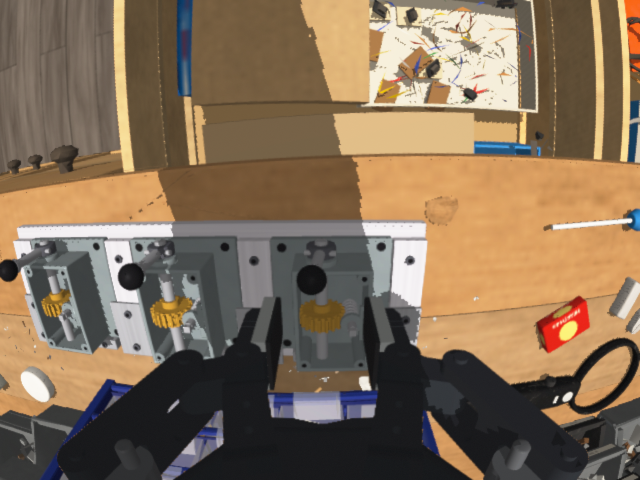

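The left bay is worn: it spans 32.1 mm against 24.4 and 23.7 for the other two. In the wrist view the left ball is now at (311,280). Before gripping I'll check cabinet clearance.

```bash
python3 - <<'E'
from plant import robot
from h import *
np.set_printoptions(precision=4,suppress=True)
c=robot.get_calibration("top")
j=lambda l:[(225+u/4.6,195+v/4.6) for u,v in l]
k=cast(c,j([(165,2),(655,133)]),.0);print(k)
m=BALLS[2]+.043*JX+.0061*JY; print("mid",m,(k-m)@JX,(k-m)@JY)
for p in([m[0],m[1],.101],m-.075*JX+[0,0,.14]): print(robot.ik(p,[180,0,180+YAW]))
E
```

```text
[[ 0.6856  0.1109  0.    ]
 [ 0.6125 -0.1549  0.    ]]
mid [0.5721 0.0936 0.08  ] [0.103  0.1134] [ 0.0507 -0.2248]
[ -3.6213   6.2543 -15.4165  68.3292   0.      13.9287]
[ -1.5311  -9.1471 -17.9949  81.1521   0.      16.0189]
```

View pics/sc2.png

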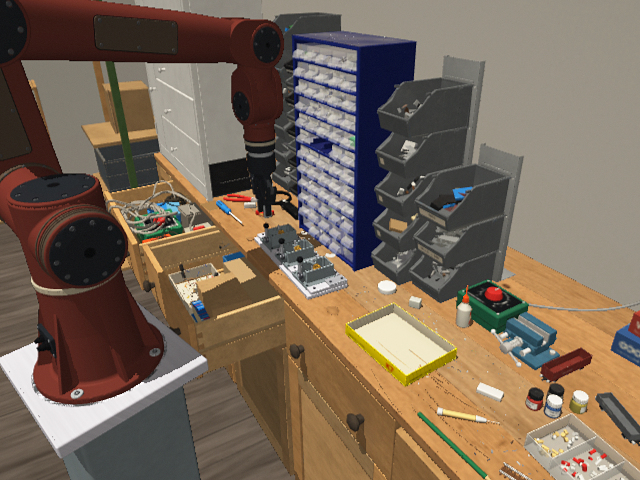

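The cabinet is about 100 mm behind the grip point, which is enough. I'll grip now. In the scene view the tray is clear, around (400,345).

```bash
python3 - <<'E'
from plant import robot
from h import *
np.set_printoptions(precision=4,suppress=True)
m=BALLS[2]+.043*JX+.0061*JY
robot.set_gripper(.085)
m[2]=.185; robot.move_pose(m,[180,0,180+YAW])
f0=robot.observe()["ft_force"]
m[2]=.101
print("touch",robot.line_to(m,vel=.1,guard=8))
o=robot.observe();print(o["tool_pos"],o["ft_force"]-f0)
robot.set_gripper(.045)
robot.pause(.1)
o=robot.observe();print(o["time"],o["tool_pos"],"dF jig xyz",(o["ft_force"]-f0)@JX,(o["ft_force"]-f0)@JY,(o["ft_force"]-f0)[2],o["gripper_width"],o["torque"])
cv2.imwrite("pics/w3.png",robot.grab_frame("wrist"))
E
```

```text
touch False
[0.5726 0.0936 0.1018] [ 0.7477 -1.0363  0.8226]
15.2083 [0.5726 0.0936 0.1018] dF jig xyz -0.5756847780807443 -0.15073420298670112 5.807848740980773 0.04847704076678692 [-0.0353  0.2348  0.0312]
```

View pics/w3.png

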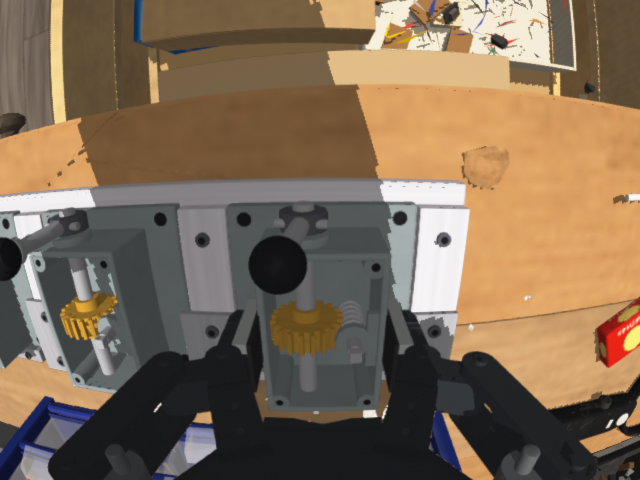

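The pads are on both sides of the housing in the wrist view, around (255,345) and (395,345), and the gap reads 48.5 mm. Next is the straight draw.

```bash
python3 - <<'E'
from plant import robot
from h import *
np.set_printoptions(precision=4,suppress=True)
o=robot.observe();p=np.array(o["tool_pos"]);f0=o["ft_force"]
def rep(s):
    o=robot.observe();d=o["ft_force"]-f0;print(s,round(o["time"],2),o["tool_pos"],"F",d@JX,d@JY,d[2],o["gripper_width"])
p1=p-.020*JX
print(robot.line_to(p1,vel=.05,guard=25)); rep("20mm")
p2=p-.082*JX
print(robot.line_to(p2,vel=.08,guard=25)); rep("82mm")
cv2.imwrite("pics/w4.png",robot.grab_frame("wrist"))
E
```

```text
False
20mm 15.8 [0.5526 0.1001 0.1018] F -3.4052220147463177 0.4272869389129842 0.9433512064542748 0.0487074408629341
False
82mm 16.73 [0.4937 0.1186 0.1017] F -4.270929728629015 0.3166457488553079 0.8619589407813191 0.04866957921436931
```

View pics/w4.png

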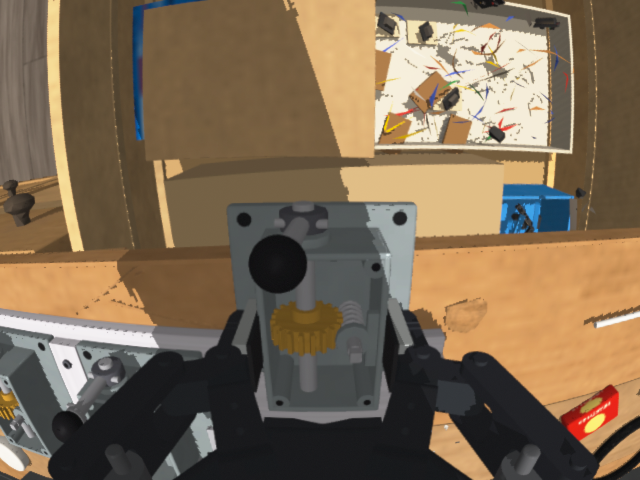

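The drive came out with the gripper and its flange is clear of the rails; the ball is at (278,264) as before the draw. Now I'll lift it and carry it over the tray.

```bash
python3 - <<'E'
from plant import robot
from h import *
np.set_printoptions(precision=4,suppress=True)
p=np.array(robot.observe()["tool_pos"])
p[2]=.235; robot.line_to(p,vel=.12)
o=robot.observe();print(o["time"],o["ft_force"],o["gripper_width"])
robot.line_to([.4495,-.4153,.235],vel=.22,rotation=[180,0,168.1])
robot.pause(.2)
o=robot.observe();c=robot.get_calibration("wrist");print(o["time"],o["tool_pos"],o["ft_force"],o["gripper_width"])
cv2.imwrite("pics/w5.png",robot.grab_frame("wrist"));cv2.imwrite("pics/top5.png",robot.grab_frame("top"))
import json
json.dump({k:(v.tolist() if hasattr(v,'tolist') else v) for k,v in c.items()},open("w5.json","w"))
E
```

```text
18.0333 [-0.3458 -0.8591 -6.3642] 0.04878845317824528
20.8167 [ 0.4496 -0.415   0.2351] [ 0.1282 -0.0618 -6.1761] 0.04875872652330012
```

View pics/w5.png

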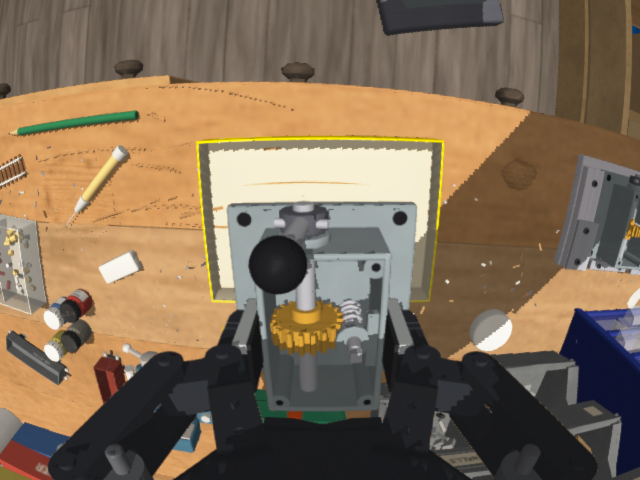

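View pics/top5.png

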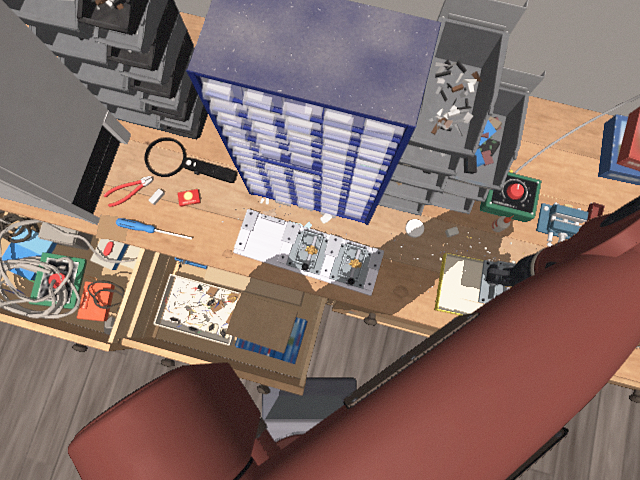

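Tray rim corners in the wrist view are at (198,142), (443,139), (429,301) and (211,299). I'll check these against the top camera.

```bash
python3 - <<'E'
from h import *
import json
np.set_printoptions(precision=4,suppress=True)
c={k:np.array(v) for k,v in json.load(open("w5.json")).items()}
t=cast(c,[(198,142),(443,139),(429,301),(211,299)],.028,True);print(t,t.mean(0))
print([np.linalg.norm(t[i]-t[(i+1)%4]) for i in range(4)],np.degrees(np.arctan2(*(t[1]-t[0])[1::-1]))-90)
E
```

```text
[[ 0.3652 -0.494   0.028 ]
 [ 0.4017 -0.3097  0.028 ]
 [ 0.5371 -0.3374  0.028 ]
 [ 0.4961 -0.5232  0.028 ]] [ 0.45   -0.4161  0.028 ]
[np.float64(0.1878816039806308), np.float64(0.13821285882868706), np.float64(0.19026669899981422), np.float64(0.13411512027980876)] -11.208454907075506
```

Both views agree to about 1 mm (centre 0.450, -0.416). Lowering.

```bash
python3 - <<'E'
from plant import robot
from h import *
np.set_printoptions(precision=4,suppress=True)
robot.line_to([.450,-.416,.105],vel=.1)
robot.pause(.15)
f0=robot.observe()["ft_force"]
print("contact",robot.line_to([.450,-.416,.0915],vel=.015,guard=4))
o=robot.observe();print(o["time"],o["tool_pos"],o["ft_force"]-f0)
cv2.imwrite("pics/w6.png",robot.grab_frame("wrist"))
E
```

```text
contact True
23.2333 [ 0.4499 -0.4159  0.0936] [-0.661  -0.0596 13.5161]
```

View pics/w6.png

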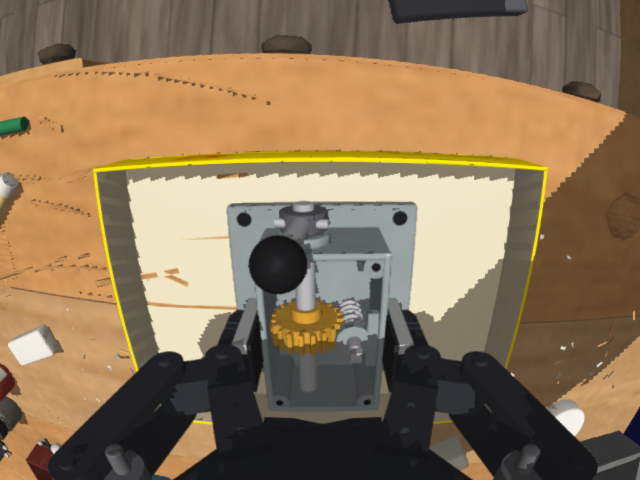

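The drive is on the tray floor (TCP z 0.0936, predicted 0.0938), with its flange corners at (238,217) and (400,217) well inside the rim. Release and retreat.

```bash
python3 - <<'E'
from plant import robot
from h import *
np.set_printoptions(precision=4,suppress=True)
robot.set_gripper(.075)
p=np.array(robot.observe()["tool_pos"]);p[2]=.25
robot.line_to(p,vel=.12)
p[2]=.33;p[0]-=.10;robot.line_to(p,vel=.2)
robot.pause(.3)
o=robot.observe();print(o["time"],o["tool_pos"],o["ft_force"],o["gripper_width"])
for n in("wrist","top","scene"): cv2.imwrite(f"pics/{n}7.png",robot.grab_frame(n))
E
```

```text
26.2167 [ 0.3495 -0.4145  0.3293] [ 0.0763 -0.4832  0.4973] 0.07518178541790721
```

View pics/wrist7.png

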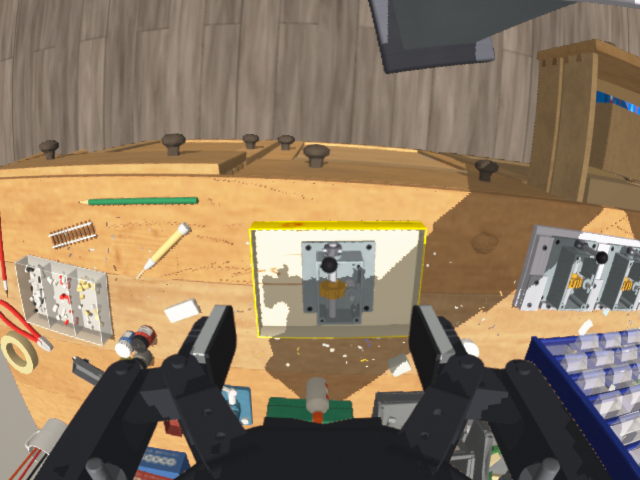

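View pics/scene7.png

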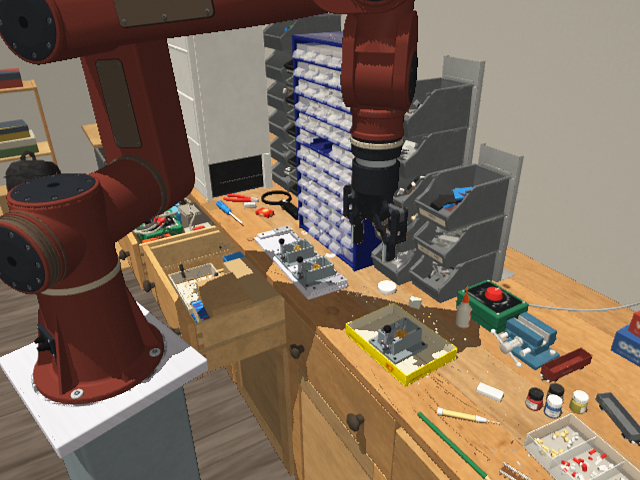

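View pics/top7.png

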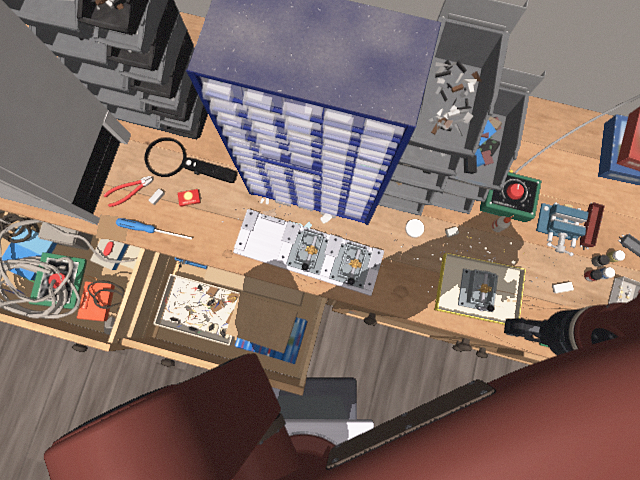

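The drive stands flat in the tray (wrist view about (338,280)). The other two are seated, and the glue, screwdriver and matchbox are where they were.

```bash
python3 -c "
from plant import robot
print(robot.job_done())"
```

```text
the job is handed in; nothing more can be done
None
```

The worn drive was the one in the left bay (jig +y), and it now stands flat on its flange in the middle of the card tray. The job is handed in, at about 26 s of the 61 s allowed.

- **Finding it:** I straddled each ball with the open fingers, without pinching, and pushed it lightly to both stops. Fingertip travel was 24.4 mm in the right bay, 23.7 mm in the middle and 32.1 mm in the left. The force read when the fingers stopped was at most 6.4 N.
- **Moving it:** I gripped the housing across its 50 mm and drew the drive straight out 82 mm, against about 4 N of resistance. I then lifted it, carried it to the tray and lowered it until it touched the floor. The force had risen by 13.5 N when it stopped, and the touch-down height was within 0.2 mm of what I predicted. The drive did not move in the grip.
- **Last checks:** The final wrist, top and scene pictures show the drive level and well inside the rim, and the two sound drives still seated. The glue, screwdriver and matchbox look unmoved, and the gripper is clear of everything.
- **One disagreement:** My first wrist-camera reading of the tray's left edge, at the edge of the picture, was 20–30 mm off the top camera. A second look from above the tray agreed with the top camera to about 1 mm, so I used that.

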